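# Clear the rounding jig and set its cap nut

## Robot

A 6-joint arm with a two-finger parallel gripper is mounted at the origin on the work surface. World frame = base frame: x ahead of the robot, y to its left, z up, the work surface at z = 0. Lengths are in m, angles in rad, forces in N, time in s.
With the tool pointing down it reaches from about 0.275 to 0.875 m from the base axis. Payload 12.5 kg.
Tool frame: the origin (TCP) lies midway between the tips of the shut fingers; the grasp point (between the pads) lies 19 mm behind it; z points along the fingers, y is the direction in which the jaws open and shut (so a half turn about z gives the same grasp; the last joint's range is limited). The gripper opens to 85 mm and grips with 20 to 120 N. Pads are 22 mm wide; open, the fingers measure 114 mm over their backs; the gripper's body (76 mm by 85 mm) begins 54 mm behind the grasp point. The pads swing forward as they close: fully open they stand 13 mm farther back than shut.
Start: joints at [1.264, 0.351, 1.652, -0, 1.139, -0.085], TCP at [0.121, 0.537, 0.211] pointing down, gripper open.
Joint ranges: [-2.75, 2.75], [-0.79, 2.1], [0.01, 2.65], [-1.57, 4.71], [0.07, 3.14], [-2.87, 2.87]. Speed limits (rad/s): [2.22, 2.22, 2.79, 3.14, 3.14, 3.14].

## Interface

Orientations are given as a rotation vector (axis times angle).
In Python, from cell import manip, grab_frame gives the robot as it stands.
- The arm moves only by the tool play_rows, never from a script. Its argument "deltas" is a list that holds one entry, the list of rows, each a list of 6 numbers: the shift along the tool's x, y, z in units of 0.2 m (1.0 is 0.2 m), then the turn, a rotation vector about the tool's x, y, z in units of pi/2 rad (1.0 is pi/2 rad). A call has 1 to 12 rows; each row is the pose to reach, as a shift and turn from the pose commanded when the call began, along the tool's axes at that moment; what a row does not reach only later rows make up. A row lasts 1/12 s, in which the tool goes at most 41.7 mm and 7.16 degrees, less where a joint would pass 70% of its speed; a pose out of reach is approached as far as the arm can. A call with a number of a shift or a turn outside -1 to 1 is refused whole. A call with a gripper value outside its range is refused whole. "gripper" is the opening in per cent of the stroke, from 0 (shut) to 100 (fully open), set as the call begins (left out, the last holds). The fingers move at their own pace and stop on an object; the grip force is fixed at half the most. Time passes only in rows, so rows that repeat a pose let the fingers close. It gives the time, the measured TCP pose, the force and the opening at its end, in the units of the state.
- manip.get_state(): the state, without advancing time (a new reading comes with each control period).
- grab_frame(name): name is "scene" or "side" or "wrist"; returns a dict with "color" (384x512x3 uint8, blue, green, red), "intrinsics" (3x3 intrinsics, pixels), "rvec" (rotation vector, rad) and "tvec" (3), from world to camera coordinates, as OpenCV has them; the wrist camera has in their place "tool_from_camera" (4x4, takes a point from camera to tool coordinates, whose origin is the TCP and whose axes are the flange's). Camera axes: x right, y down, z forward; pixel columns grow to the right and rows downward; lengths in m; the calibration is good to about 2 mm. The wrist camera is an equidistant fisheye: a pixel r from the principal point sees the ray r / f radians off the axis. A picture is of the moment at which its call begins: read the wrist's pose just before it. There is no depth.
- manip.hand_in(): hands the job in, once; it reports no verdict.
The state is a dict: "time": time; "q": joint angles; "joint_velocities": joint speeds; "effort": joint torques, N m; "tcp_pos": TCP position; "tcp_rot": TCP orientation; "contact_force": force on the tool from outside, world axes, zero at the start; "torque": the same for the moment, N m; "finger_gap": finger opening in m.
Only numpy, scipy, OpenCV 4.12 (cv2) and the standard library are available. Lean on these libraries where they do the work, as an engineer would, in place of code of your own. Each camera call takes 0.05 s, during which the arm holds its last target.

## Task

With the block brush, not with the fingers, sweep the three wood offcuts off the jig's table into its chip tray, then stand the brush upright on the bench and let go of it. Then screw the knurled cap nut down clockwise until it bottoms out, back it off a quarter turn so that the arm can swing, and finish while still gripping the nut there, so that it cannot creep while I fit the locking pin; leave the other things on the bench where they are.

Things in the scene. Friction and masses are not known exactly. Their poses are not given: they have to be found in the camera images.
- jig: fixed rounding jig: white-topped table 170 (x) x 260 (y) x 40 high; origin on the bench under its centre, z up. A steel chip tray adjoins its +y edge (170 x 92, walls 28 high; the table's side is its 4th wall). A steel arm (150 x 32 x 8, along x) lies on top at y = -80 with the cap nut on it. The offcuts lie on top within 60 of the centre line in x and at y = 25 to 95.
- tray_mid (a point): centre of the chip tray's floor, 4 above the bench; axes as the jig's. Inside 162 (x) x 88 (y), walls 24 above this floor.
- capnut (a joint): turn of the cap nut, rad: 0 = screwed fully down on its seat (hard stop); grows as it is unscrewed, counter-clockwise from above (right-hand thread, rises 4 mm a turn). It starts engaged on its stud, 2.0 to 2.9 rad above the stop, turns stiffly (about 0.1 N m) and stays where it is left.
- capnut_grip (a point): on the axis of the knurled aluminium cap nut (upright cylinder, diameter 44, 40 high, dark radial slot in its top), 26 above its underside, 14 below its top: the height to grip. z up; x points along the slot and turns with the nut. Screwed down, its underside is 54 above the bench, on a round boss of diameter 52.
- brush_grip (a point): pale wood block brush standing on its bristles, loose, about 180 g. 146 long (x) x 40 wide (y); stiff bristle pad 140 x 34, 32 high; board up to 48; on it a hand grip 110 long x 24 wide, from 48 to 84. The point is mid-grip, 64 above the bristles' underside. Take it by the grip (24 across y). z up.
- offcut_a_mid (a point): wood offcut, block 34 x 26 x 26, loose; its centre
- offcut_b_mid (a point): wood offcut, disc of diameter 32, 24 high, loose; its centre
- offcut_c_mid (a point): wood offcut, block 24 x 34 x 28, loose; its centre
- sanding_block: cork sanding block 110 x 60 x 35, bystander, origin under its centre
- spare_nut: spare plain steel ring nut, diameter 36, 16 high, lying loose on the bench; bystander, not the cap nut of the job
- mallet: turned wooden mallet standing on its head, 92 wide, 215 high; bystander
- wax_jar: amber glass jar with steel lid, diameter 72, 70 high; bystander
- bowl: turned wooden bowl, diameter 120, 50 high; bystander
- scoop: half-finished flat wooden scoop with turned handle, 225 long, lying flat; bystander
- driver: screwdriver with black handle lying on the bench; bystander
Not all that is in view belongs to the job. Leave any blue, green or purple look-alike of the part that bears offcut_a_mid alone.

How it is judged:
By the outcome, as a careful person would: the job done as asked, in the order asked, and still so for the second after the job is handed in, while the arm keeps its last pose, push and grip.
It also fails if it takes over 64 s, if anything falls off the work surface, if the arm or the gripper's body presses on something with over 40 N, if the wrist force passes 120 N, or if a joint passes its speed limit or range.

## Working session

There is one attempt and no reset: what is moved stays moved. The work goes in short steps, Python scripts to look and compute and a tool call to move; the robot and the scene stay as the last step left them, time stands still between calls to the robot, and variables do not carry over. Pictures are saved under pics/ and viewed, and the job is handed in when it is done.

Besides the shell and the picture viewer there is one more tool, called after "Call:" by a JSON object that holds its "method" and its "body". play_rows: Moves the arm, as the interface text tells. Its arguments: {"type":"object","properties":{"deltas":{"type":"array"},"gripper":{"type":"number"}},"required":["deltas"]}

```bash
ls; mkdir -p pics
python3 - <<'E'
from cell import manip, grab_frame
import cv2
print(manip.get_state())
for n in ("scene","side","wrist"):
    f=grab_frame(n); cv2.imwrite(f"pics/{n}0.png",f["color"])
    print(n,{k:v for k,v in f.items() if k!="color"})
E
```

```text
pics
{'time': 0.0, 'q': array([ 1.26441654e+00,  3.51241441e-01,  1.65245689e+00, -1.76903646e-05,
        1.13906850e+00, -8.46217564e-02]), 'joint_velocities': array([ 1.46760129e-03, -1.44139229e-03,  4.07196114e-06, -1.97282251e-03,
       -4.51722579e-04,  7.61860496e-04]), 'effort': array([-1.03587761e-03, -5.06112671e+01, -2.91395402e+01, -1.26209757e-04,
        4.63188902e-03, -7.23710150e-05]), 'tcp_pos': array([0.12085109, 0.53618651, 0.21014311]), 'tcp_rot': array([-3.47588264e-01, -3.12209055e+00,  1.81403579e-03]), 'contact_force': array([0.68983916, 0.62813287, 0.25895357]), 'torque': array([-0.00872352,  0.00207556,  0.00462347]), 'finger_gap': 0.08545806047477633}
scene {'intrinsics': array([[368.01799839,   0.        , 252.013593  ],
       [  0.        , 368.01799839, 188.19711061],
       [  0.        ,   0.        ,   1.        ]]), 'rvec': array([ 1.94067302,  1.79429767, -0.56418271]), 'tvec': array([-0.07422886, -0.4369825 ,  1.54608417])}
side {'intrinsics': array([[494.64960941,   0.        , 259.38292071],
       [  0.        , 494.64960941, 190.94752916],
       [  0.        ,   0.        ,   1.        ]]), 'rvec': array([ 2.02822552, -0.78360284,  0.40518061]), 'tvec': array([-0.44092116,  0.28470872,  1.32018567])}
wrist {'intrinsics': array([[297.31863964,   0.        , 253.2324495 ],
       [  0.        , 297.31863964, 190.71665142],
       [  0.        ,   0.        ,   1.        ]]), 'tool_from_camera': array([[ 1.56489138e-03, -9.58984789e-01, -2.83453215e-01,
         7.23236618e-02],
       [ 9.99998763e-01,  1.54645856e-03,  2.88792639e-04,
        -7.92400764e-04],
       [ 1.61400903e-04, -2.83453316e-01,  9.58986023e-01,
        -1.64557942e-01],
       [ 0.00000000e+00,  0.00000000e+00,  0.00000000e+00,
         1.00000000e+00]])}
```

View pics/scene0.png

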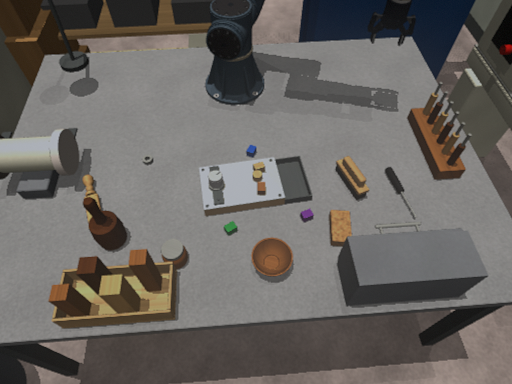

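View pics/side0.png

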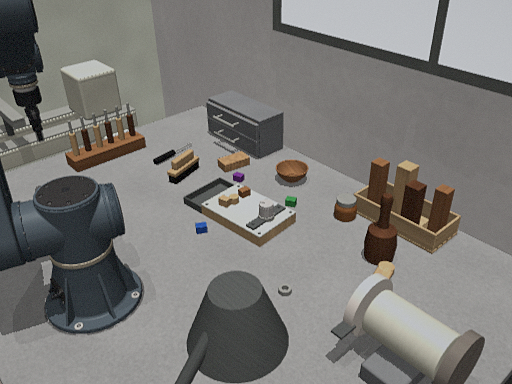

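View pics/wrist0.png

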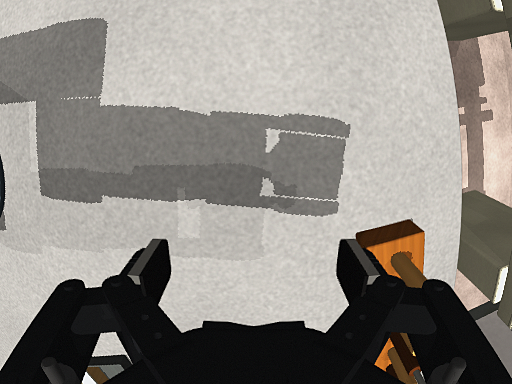

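The scene view shows the jig centred at about (243,185), with its tray on the right at (292,178), the nut at (215,180) and the offcuts near (260,175). The brush is at (352,177). Next I zoom in and measure.

```bash
cat > h.py <<'E'
import numpy as np, cv2
from cell import manip, grab_frame
from scipy.spatial.transform import Rotation as R
def ray(f,uv,st=None):
    K=f["intrinsics"]
    if "rvec" in f:
        Rm=cv2.Rodrigues(np.array(f["rvec"]))[0]; t=np.array(f["tvec"]).ravel()
        d=np.linalg.inv(K)@np.array([uv[0],uv[1],1.]); return -Rm.T@t, Rm.T@d
    dx=(uv[0]-K[0,2])/K[0,0]; dy=(uv[1]-K[1,2])/K[1,1]; r=np.hypot(dx,dy)
    d=np.array([np.sin(r)*dx/max(r,1e-9),np.sin(r)*dy/max(r,1e-9),np.cos(r)])
    T=f["tool_from_camera"]; Rt=R.from_rotvec(st["tcp_rot"]).as_matrix()
    return Rt@T[:3,3]+st["tcp_pos"], Rt@T[:3,:3]@d
def onplane(f,uv,z,st=None):
    o,d=ray(f,uv,st); return o+d*(z-o[2])/d[2]
def proj(f,p,st=None):
    p=np.array(p,float);K=f["intrinsics"]
    if "rvec" in f:
        return cv2.projectPoints(p.reshape(1,3),f["rvec"],f["tvec"],K,None)[0].ravel()
    T=f["tool_from_camera"]; Rt=R.from_rotvec(st["tcp_rot"]).as_matrix()
    c=T[:3,:3].T@(Rt.T@(p-st["tcp_pos"])-T[:3,3])
    th=np.arctan2(np.hypot(c[0],c[1]),c[2]); n=np.hypot(c[0],c[1])
    return K[:2,2]+K[0,0]*th*c[:2]/n
E
python3 - <<'E'
from h import *
f=grab_frame("scene")
c=f["color"][140:220,190:380]; cv2.imwrite("pics/s1.png",cv2.resize(c,None,fx=4.2,fy=4.2,interpolation=cv2.INTER_CUBIC))
g=grab_frame("side")
c=g["color"][140:250,155:315]; cv2.imwrite("pics/d1.png",cv2.resize(c,None,fx=5,fy=5,interpolation=cv2.INTER_CUBIC))
print(onplane(f,(243,185),.04),onplane(f,(352,177),.08),onplane(f,(292,178),0))
E
```

```text
[0.54844625 0.00259554 0.04      ] [0.57320482 0.34895775 0.08      ] [0.50420613 0.17348114 0.        ]
```

View pics/s1.png

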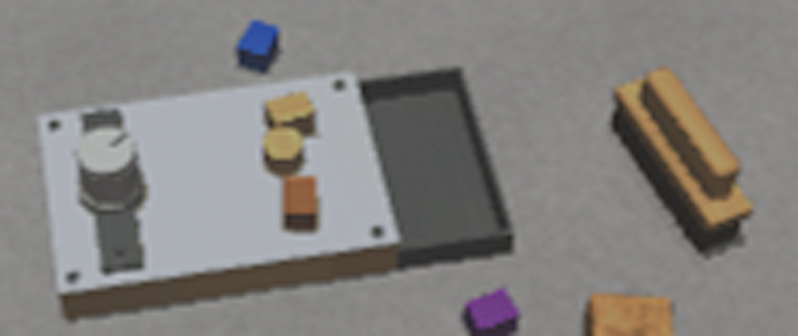

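View pics/d1.png

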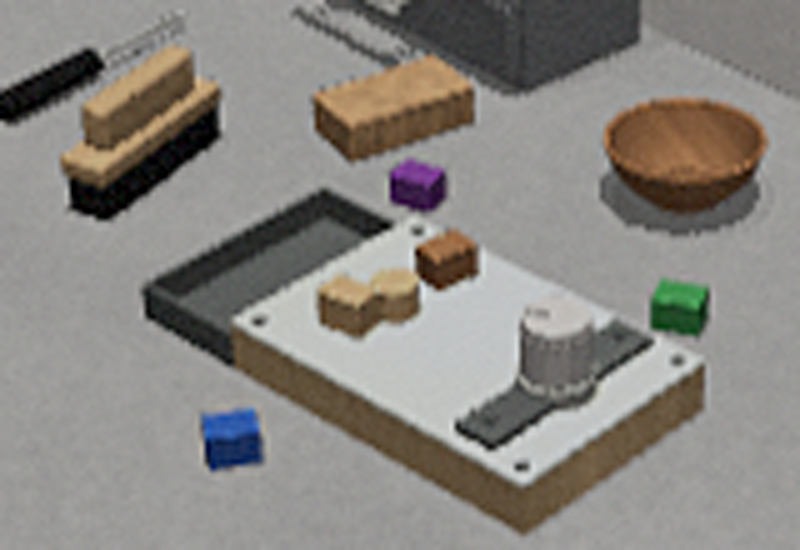

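Run:
```python
from h import *
f=grab_frame("scene");g=grab_frame("side");np.set_printoptions(precision=4,suppress=True)
S=lambda x,y:((x+.5)/4.2-.5+190,(y+.5)/4.2-.5+140)
D=lambda x,y:((x+.5)/5-.5+155,(y+.5)/5-.5+140)
P=[onplane(f,S(*p),.04) for p in [(40,117),(355,75),(398,243),(63,290)]]
print(np.array(P)); c=np.mean(P,0);print("jig",c, [np.linalg.norm(P[i]-P[i-1]) for i in range(4)])
v=(P[1]+P[2]-P[0]-P[3])[:2]; print("jig y dir ang",np.degrees(np.arctan2(v[1],v[0])))
P2=[onplane(g,D(*p),.04) for p in [(232,322),(415,215),(705,360),(522,482)]]
print(np.array(P2),np.mean(P2,0))
B=[onplane(f,S(*p),.048) for p in [(615,85),(748,212)]]
B2=[onplane(f,S(*p),.084) for p in [(658,72),(645,90),(715,190),(737,168)]]
print("brushtop",np.array(B2),np.mean(B2,0))
v=B2[2]-B2[1];w=B2[3]-B2[0];print(np.degrees(np.arctan2((v+w)[1],(v+w)[0])),np.linalg.norm(v),np.linalg.norm(w))
B3=[onplane(g,D(*p),.084) for p in [(85,97),(103,112),(193,70),(178,47)]]
print("brush side",np.array(B3),np.mean(B3,0))
for n,p,z in [("a",(300,188),.066),("disc",(284,140),.064),("c",(290,103),.068)]: print(n,onplane(f,S(*p),z))
for n,p,z in [("a",(447,245),.066),("disc",(393,282),.064),("c",(345,290),.068)]: print(n,onplane(g,D(*p),z))
print("nut",onplane(f,S(106,152),.1),onplane(g,D(557,312),.1))
```

```text
[[ 0.4643 -0.1406  0.04  ]
 [ 0.4412  0.1169  0.04  ]
 [ 0.6075  0.1311  0.04  ]
 [ 0.6293 -0.1228  0.04  ]]
jig [ 0.5356 -0.0039  0.04  ] [np.float64(0.16593144799610324), np.float64(0.2584914526120894), np.float64(0.1669496041353637), np.float64(0.2547987373643379)]
jig y dir ang 95.01233431269449
[[ 0.4386  0.114   0.04  ]
 [ 0.6099  0.1337  0.04  ]
 [ 0.6334 -0.1262  0.04  ]
 [ 0.4653 -0.1402  0.04  ]] [ 0.5368 -0.0047  0.04  ]
brushtop [[0.493  0.3478 0.084 ]
 [0.5101 0.3337 0.084 ]
 [0.6079 0.3647 0.084 ]
 [0.5894 0.3861 0.084 ]] [0.5501 0.3581 0.084 ]
19.627222170006107 0.10269460392298754 0.10368650147997045
brush side [[0.4951 0.3642 0.084 ]
 [0.4924 0.3369 0.084 ]
 [0.5754 0.3438 0.084 ]
 [0.588  0.3808 0.084 ]] [0.5377 0.3564 0.084 ]
a [0.569  0.0595 0.066 ]
disc [0.5211 0.0514 0.064 ]
c [0.4882 0.0589 0.068 ]
a [0.5756 0.0574 0.066 ]
disc [0.5232 0.0499 0.064 ]
c [0.491  0.0591 0.068 ]
nut [ 0.5488 -0.084   0.1   ] [ 0.5422 -0.0875  0.1   ]
```

```bash
cat >> h.py <<'E'
np.set_printoptions(precision=4,suppress=True)
def Rx(a):
    a=np.radians(a); x=np.array([np.cos(a),np.sin(a),0]); z=np.array([0,0,-1.]); return np.c_[x,np.cross(z,x),z]
def plan(p,a,st=None,base=None):
    """delta from present (or base=(pos,ang)) pose to pos p with tool x at angle a (deg)"""
    if base is None:
        st=st or manip.get_state(); R0=R.from_rotvec(st["tcp_rot"]).as_matrix(); p0=st["tcp_pos"]
    else: p0=np.array(base[0]); R0=Rx(base[1])
    d=R0.T@(np.array(p)-p0)/.2; r=R.from_matrix(R0.T@Rx(a)).as_rotvec()/(np.pi/2)
    print("delta",np.r_[d,r].round(4), "dist mm",np.linalg.norm(d)*200,"deg",np.linalg.norm(r)*90)
def ang(st): 
    m=R.from_rotvec(st["tcp_rot"]).as_matrix(); return np.degrees(np.arctan2(m[1,0],m[0,0])), m[2,2]
E
python3 - <<'E'
from h import *
st=manip.get_state();print(ang(st)); plan((.545,.358,.21),199.6)
E
```

```text
(np.float64(167.29096998570728), np.float64(-0.9999999442584341))
delta [-2.2645 -0.4039  0.0028 -0.0002 -0.0001 -0.359 ] dist mm 460.05561917462694 deg 32.30903540235234
```

Call:
{"method": "play_rows", "body": {"deltas": [[[-0.2, -0.04, 0, 0, 0, 0], [-0.4, -0.07, 0, 0, 0, 0], [-0.6, -0.11, 0, 0, 0, 0], [-0.8, -0.14, 0, 0, 0, 0], [-1, -0.18, 0, 0, 0, 0]]]}}

```text
time: 0.77
tcp_pos: [0.3098, 0.4565, 0.2108]
tcp_rot: [0.347, 3.122, 0.0]
contact_force: [0.4, 0.0, -0.5]
finger_gap: 0.0853
```

Call:
{"method": "play_rows", "body": {"deltas": [[[-0.2, -0.04, 0, 0, 0, -0.07], [-0.4, -0.07, 0, 0, 0, -0.14], [-0.6, -0.11, 0, 0, 0, -0.21], [-0.8, -0.14, 0, 0, 0, -0.29], [-1, -0.18, 0, 0, 0, -0.359], [-1.0, -0.18, 0, 0, 0, -0.359]]]}}

```text
time: 1.27
tcp_pos: [0.5007, 0.375, 0.2103]
tcp_rot: [-0.542, 3.093, -0.001]
contact_force: [0.9, 0.3, 0.6]
finger_gap: 0.0857
```

Run:
```python
from h import *
plan((.545,.358,.21),199.6)
```

```text
delta [-0.1794 -0.1553  0.0018 -0.0007  0.0009  0.003 ] dist mm 47.46373014616196 deg 0.2853332348676307
```

Call:
{"method": "play_rows", "body": {"deltas": [[[-0.09, -0.08, 0, 0, 0, 0], [-0.18, -0.155, 0, 0, 0, 0], [-0.18, -0.155, 0, 0, 0, 0]]]}}

```text
time: 1.52
tcp_pos: [0.5425, 0.3595, 0.2103]
tcp_rot: [-0.531, 3.096, -0.001]
contact_force: [1.5, 0.5, -0.8]
finger_gap: 0.0853
```

Run:
```python
from h import *
st=manip.get_state(); f=grab_frame("wrist"); cv2.imwrite("pics/w2.png",f["color"]); print(st["tcp_pos"],ang(st))
```

```text
[0.5425 0.3595 0.2103] (np.float64(-160.54459540144774), np.float64(-0.9999995763304177))
```

View pics/w2.png

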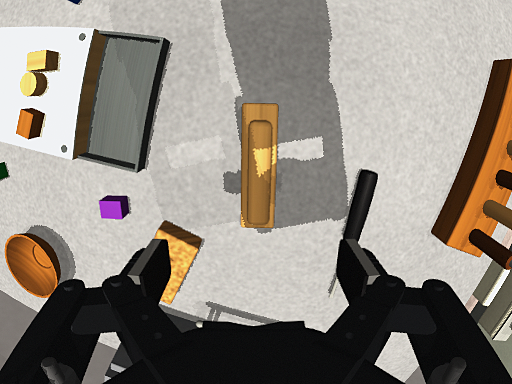

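The wrist view shows the brush grip running from (260,121) to (258,225), nearly along image vertical, between the fingers.

Run:
```python
from h import *
st=manip.get_state(); f=grab_frame("wrist")
c=f["color"]; cv2.imwrite("pics/w2b.png",cv2.resize(c[95:240,215:305],None,fx=4,fy=4,interpolation=cv2.INTER_CUBIC))
G=[onplane(f,p,.084,st) for p in [(249,122),(271,122),(270,224),(247,224)]]
B=[onplane(f,p,.048,st) for p in [(243,103),(278,103),(274,227),(241,227)]]
for P in (G,B):
    P=np.array(P); v=P[2]+P[3]-P[0]-P[1]; print(P,P.mean(0),np.degrees(np.arctan2(v[1],v[0])),np.linalg.norm(v)/2,np.linalg.norm(P[1]-P[0]))
J=[onplane(f,p,.04,st) for p in [(98,29),(77,158)]];print("jig +y edge",J)
```

```text
[[0.4892 0.3371 0.084 ]
 [0.482  0.3572 0.084 ]
 [0.5821 0.3933 0.084 ]
 [0.5903 0.3703 0.084 ]] [0.5359 0.3645 0.084 ] 19.032332035290633 0.10639330707234375 0.021378947107268793
[[0.4738 0.3242 0.048 ]
 [0.4609 0.3599 0.048 ]
 [0.5978 0.4064 0.048 ]
 [0.611  0.3692 0.048 ]] [0.5358 0.3649 0.048 ] 18.46232033460977 0.14449681163910474 0.037978067720259606
jig +y edge [array([0.4354, 0.1216, 0.04  ]), array([0.6004, 0.1392, 0.04  ])]
```

View pics/w2b.png

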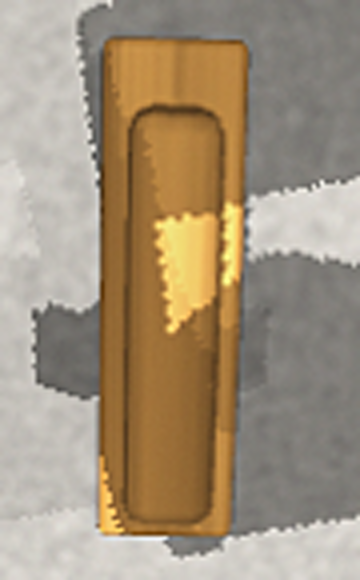

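Run:
```python
from h import *
plan((.536,.3645,.051),198.8)
```

```text
delta [ 0.011   0.0235  0.7964  0.     -0.0004  0.0081] dist mm 159.35516740104728 deg 0.732148482385231
```

Call:
{"method": "play_rows", "body": {"deltas": [[[0.01, 0.023, 0.15, 0, 0, 0.008], [0.01, 0.023, 0.3, 0, 0, 0.008], [0.01, 0.023, 0.45, 0, 0, 0.008], [0.01, 0.023, 0.57, 0, 0, 0.008], [0.01, 0.023, 0.67, 0, 0, 0.008], [0.01, 0.023, 0.74, 0, 0, 0.008], [0.01, 0.023, 0.78, 0, 0, 0.008], [0.01, 0.023, 0.796, 0, 0, 0.008], [0.01, 0.023, 0.796, 0, 0, 0.008]]], "gripper": 100}}

```text
time: 2.37
tcp_pos: [0.536, 0.3651, 0.0516]
tcp_rot: [0.516, -3.099, -0.0]
contact_force: [-0.7, -1.1, 1.0]
finger_gap: 0.0855
```

Call:
{"method": "play_rows", "body": {"deltas": [[[0, 0, 0, 0, 0, 0], [0, 0, 0, 0, 0, 0], [0, 0, 0, 0, 0, 0], [0, 0, 0, 0, 0, 0], [0, 0, 0, 0, 0, 0], [0, 0, 0, 0, 0, 0]]], "gripper": 10}}

```text
time: 2.87
tcp_pos: [0.5366, 0.3649, 0.0521]
tcp_rot: [-0.515, 3.098, 0.0]
contact_force: [1.3, -1.9, 6.0]
finger_gap: 0.0224
```

Run:
```python
from h import *
st=manip.get_state(); f=grab_frame("wrist"); cv2.imwrite("pics/w3.png",f["color"]); print(st)
```

```text
{'time': 2.8667, 'q': array([ 0.5255,  0.709 ,  1.4921, -0.0002,  0.9395, -1.3746]), 'joint_velocities': array([ 0.0016,  0.0007, -0.0002, -0.0008, -0.0028,  0.0007]), 'effort': array([  0.4846, -63.9872, -24.4378,   0.1531,  -0.0999,  -0.0062]), 'tcp_pos': array([0.5366, 0.3649, 0.0521]), 'tcp_rot': array([-0.5151,  3.0981,  0.0003]), 'contact_force': array([ 1.2977, -1.9073,  5.9628]), 'torque': array([-0.1864, -0.0393, -0.0506]), 'finger_gap': 0.02238272195393386}
```

View pics/w3.png

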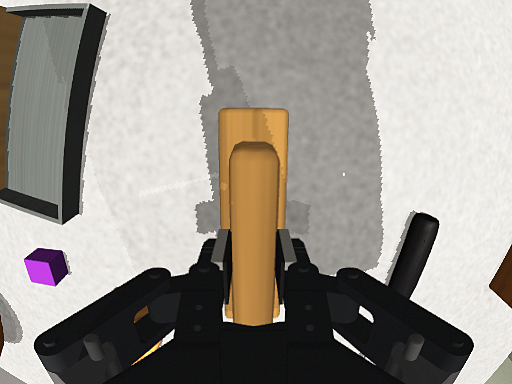

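Call:
{"method": "play_rows", "body": {"deltas": [[[0, 0, -0.05, 0, 0, 0], [0, 0, -0.15, 0, 0, 0], [0, 0, -0.27, 0, 0, 0], [0, 0, -0.4, 0, 0, 0], [0, 0, -0.5, 0, 0, 0], [0, 0, -0.55, 0, 0, 0], [0, 0, -0.55, 0, 0, 0]]]}}

```text
time: 3.5
tcp_pos: [0.537, 0.3653, 0.164]
tcp_rot: [-0.515, 3.096, 0.002]
contact_force: [-0.4, 0.1, -1.1]
finger_gap: 0.0223
```

Run:
```python
from h import *
st=manip.get_state();print(st["tcp_pos"],st["finger_gap"]);plan((.534,.17,.162),185.3)
plan((.534,-.002,.162),185.3,base=((.534,.17,.162),185.3))
```

```text
[0.537  0.3653 0.164 ] 0.022336969488547895
delta [ 0.3302 -0.9193  0.008   0.0008  0.0022  0.1509] dist mm 195.36774813904432 deg 13.5865496121252
delta [ 0.0794 -0.8563  0.      0.      0.      0.    ] dist mm 172.00000000000003 deg 0.0
```

Call:
{"method": "play_rows", "body": {"deltas": [[[0.03, -0.08, 0, 0, 0, 0.02], [0.1, -0.27, 0, 0, 0, 0.05], [0.17, -0.46, 0, 0, 0, 0.08], [0.24, -0.65, 0, 0, 0, 0.11], [0.3, -0.84, 0, 0, 0, 0.14], [0.33, -0.92, 0, 0, 0, 0.15], [0.33, -0.92, 0, 0, 0, 0.15]]]}}

```text
time: 4.08
tcp_pos: [0.5325, 0.1658, 0.1601]
tcp_rot: [0.14, -3.136, 0.002]
contact_force: [0.4, 0.5, -1.3]
finger_gap: 0.0227
```

Run:
```python
from h import *
st=manip.get_state(); f=grab_frame("wrist"); cv2.imwrite("pics/w4.png",f["color"]); print(st["tcp_pos"],ang(st))
```

```text
[0.5325 0.1658 0.1601] (np.float64(-174.87044770740374), np.float64(-0.9999957650398063))
```

View pics/w4.png

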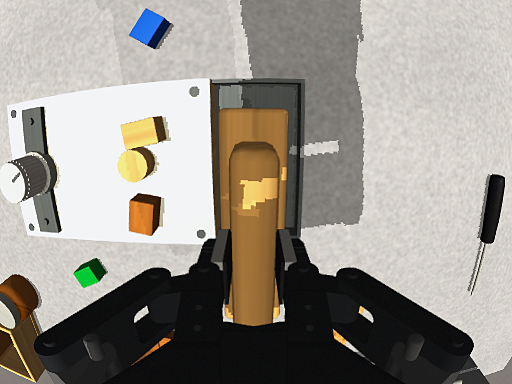

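The brush is held over the tray. The table's +y edge runs from (210,80) to (214,243), the offcuts are at (142,131), (135,164) and (144,214), and the nut is at (25,178).

Run:
```python
from h import *
st=manip.get_state(); f=grab_frame("wrist"); cv2.imwrite("pics/w4b.png",cv2.resize(f["color"][60:260,0:320],None,fx=2.5,fy=2.5,interpolation=cv2.INTER_CUBIC))
J=np.array([onplane(f,p,.04,st) for p in [(210,80),(214,243),(26,237),(7,107)]]);print(J,J.mean(0))
for n,p,z in [("c",(143,131),.068),("d",(132,165),.064),("a",(142,213),.066)]: print(n,onplane(f,p,z,st))
c=J.mean(0)
```

```text
[[ 0.4391  0.1172  0.04  ]
 [ 0.6061  0.1316  0.04  ]
 [ 0.637  -0.1302  0.04  ]
 [ 0.4654 -0.143   0.04  ]] [ 0.5369 -0.0061  0.04  ]
c [0.4893 0.0631 0.068 ]
d [0.5225 0.0509 0.064 ]
a [0.5692 0.0613 0.066 ]
```

View pics/w4b.png

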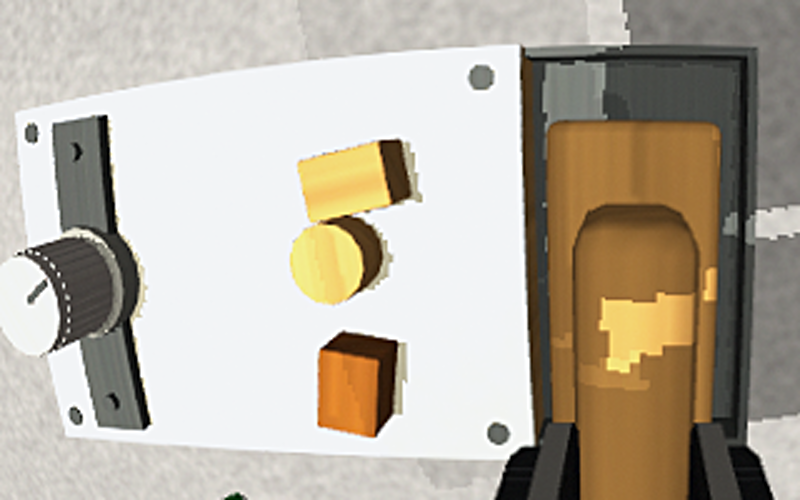

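Run:
```python
from h import *
plan((.536,-.007,.165),185.4)
```

```text
delta [ 0.0657 -0.8773 -0.0227  0.     -0.0011 -0.0009] dist mm 176.01531072421656 deg 0.13022343013071852
```

Call:
{"method": "play_rows", "body": {"deltas": [[[0.005, -0.08, -0.02, 0, 0, 0], [0.02, -0.26, -0.02, 0, 0, 0], [0.035, -0.45, -0.02, 0, 0, 0], [0.05, -0.64, -0.02, 0, 0, 0], [0.06, -0.8, -0.02, 0, 0, 0], [0.066, -0.87, -0.02, 0, 0, 0], [0.066, -0.88, -0.02, 0, 0, 0], [0.066, -0.88, -0.02, 0, 0, 0]]]}}

```text
time: 4.85
tcp_pos: [0.5367, -0.0066, 0.1649]
tcp_rot: [0.147, -3.137, -0.001]
contact_force: [0.3, 0.5, -1.2]
finger_gap: 0.0224
```

Run:
```python
from h import *
st=manip.get_state(); f=grab_frame("wrist"); cv2.imwrite("pics/w5.png",f["color"]); print(st["tcp_pos"],ang(st))
plan((.536,-.007,.0945),185.4)
```

```text
[ 0.5367 -0.0066  0.1649] (np.float64(-174.62684331835416), np.float64(-0.999999590961673))
delta [ 0.0035 -0.005   0.3524  0.0003 -0.0005  0.0003] dist mm 70.48931370979916 deg 0.05498074569343861
```

View pics/w5.png

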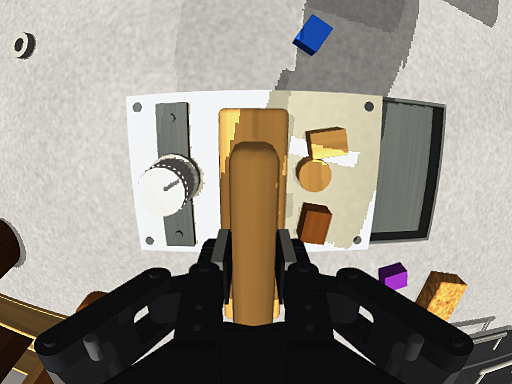

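Call:
{"method": "play_rows", "body": {"deltas": [[[0, 0, 0.08, 0, 0, 0], [0, 0, 0.17, 0, 0, 0], [0, 0, 0.25, 0, 0, 0], [0, 0, 0.31, 0, 0, 0], [0, 0, 0.34, 0, 0, 0], [0, 0, 0.35, 0, 0, 0], [0, 0, 0.355, 0, 0, 0], [0, 0, 0.355, 0, 0, 0]]]}}

```text
time: 5.57
tcp_pos: [0.537, -0.0066, 0.0949]
tcp_rot: [-0.149, 3.137, -0.0]
contact_force: [-0.0, 0.6, -2.4]
finger_gap: 0.0223
```

Call:
{"method": "play_rows", "body": {"deltas": [[[0, 0.03, 0, 0, 0, 0], [0, 0.07, 0, 0, 0, 0], [0, 0.11, 0, 0, 0, 0], [0, 0.15, 0, 0, 0, 0], [0, 0.19, 0, 0, 0, 0], [0, 0.23, 0, 0, 0, 0], [0, 0.27, 0, 0, 0, 0], [0, 0.31, 0, 0, 0, 0], [0, 0.35, 0, 0, 0, 0], [0, 0.38, 0, 0, 0, 0], [0, 0.4, 0, 0, 0, 0], [0, 0.4, 0, 0, 0, 0]]]}}

```text
time: 6.57
tcp_pos: [0.529, 0.0733, 0.0945]
tcp_rot: [0.149, -3.138, -0.0]
contact_force: [-0.8, -0.0, -1.6]
finger_gap: 0.0223
```

Run:
```python
from h import *
st=manip.get_state(); f=grab_frame("wrist"); cv2.imwrite("pics/w6.png",f["color"]); print(st["tcp_pos"],ang(st),st["contact_force"])
```

```text
[0.529  0.0733 0.0945] (np.float64(-174.57751150316346), np.float64(-0.9999999880429893)) [-0.7664 -0.011  -1.5734]
```

View pics/w6.png

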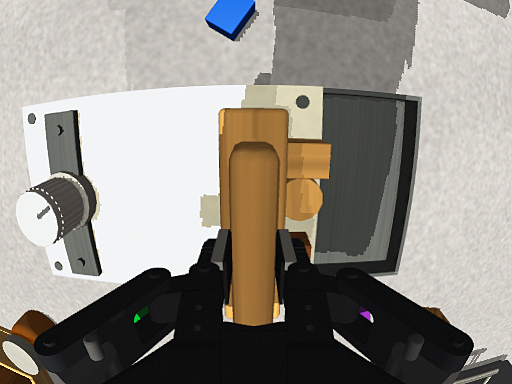

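The offcuts ride against the brush face and are about to reach the edge. I continue the sweep.

Call:
{"method": "play_rows", "body": {"deltas": [[[0, 0.03, 0, 0, 0, 0], [0, 0.07, 0, 0, 0, 0], [0, 0.11, 0, 0, 0, 0], [0, 0.15, 0, 0, 0, 0], [0, 0.19, 0, 0, 0, 0], [0, 0.23, 0, 0, 0, 0], [0, 0.26, 0, 0, 0, 0], [0, 0.28, 0, 0, 0, 0], [0, 0.28, 0, 0, 0, 0], [0, 0.28, 0, 0, 0, 0]]]}}

```text
time: 7.45
tcp_pos: [0.5239, 0.1284, 0.0945]
tcp_rot: [0.148, -3.138, 0.0]
contact_force: [-1.6, 0.4, -2.8]
finger_gap: 0.0219
```

Run:
```python
from h import *
st=manip.get_state(); f=grab_frame("wrist"); cv2.imwrite("pics/w7.png",f["color"]); print(st["tcp_pos"],ang(st),st["contact_force"])
```

```text
[0.5239 0.1284 0.0945] (np.float64(-174.59304590892182), np.float64(-0.9999999958360438)) [-1.5529  0.4253 -2.8428]
```

View pics/w7.png

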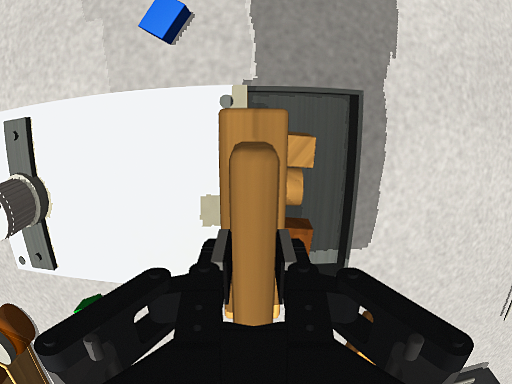

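The offcuts now show lower, inside the tray at (300,150), (295,187) and (300,233). I lift and verify.

Call:
{"method": "play_rows", "body": {"deltas": [[[0, 0, -0.08, 0, 0, 0], [0, 0, -0.2, 0, 0, 0], [0, 0, -0.32, 0, 0, 0], [0, 0, -0.38, 0, 0, 0], [0, 0.1, -0.4, 0, 0, 0], [0, 0.3, -0.4, 0, 0, 0], [0, 0.5, -0.4, 0, 0, 0], [0, 0.7, -0.4, 0, 0, 0], [0, 0.85, -0.4, 0, 0, 0], [0, 0.9, -0.4, 0, 0, 0], [0, 0.9, -0.4, 0, 0, 0]]]}}

```text
time: 8.42
tcp_pos: [0.5066, 0.3092, 0.1742]
tcp_rot: [0.151, -3.138, -0.0]
contact_force: [-0.5, -0.8, -2.7]
finger_gap: 0.0222
```

Run:
```python
from h import *
st=manip.get_state(); f=grab_frame("wrist"); cv2.imwrite("pics/w8.png",f["color"]); print(st["tcp_pos"],ang(st),st["contact_force"])
plan((.537,.365,.17),198.8)
g=grab_frame("scene"); cv2.imwrite("pics/s8.png",cv2.resize(g["color"][140:220,190:380],None,fx=4.2,fy=4.2))
```

```text
[0.5066 0.3092 0.1742] (np.float64(-174.48237950219973), np.float64(-0.999999984467554)) [-0.5321 -0.836  -2.6892]
delta [-0.1773  0.271   0.0208 -0.0002 -0.0003 -0.1483] dist mm 64.9126808699303 deg 13.342845680543197
```

View pics/w8.png

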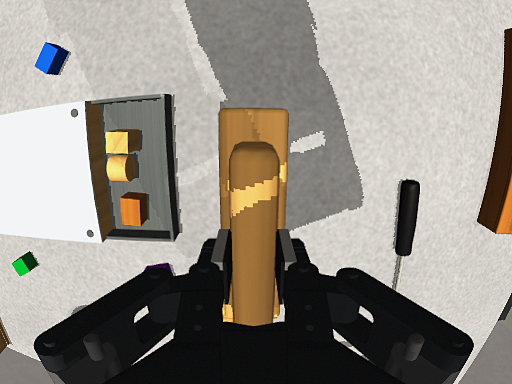

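View pics/s8.png

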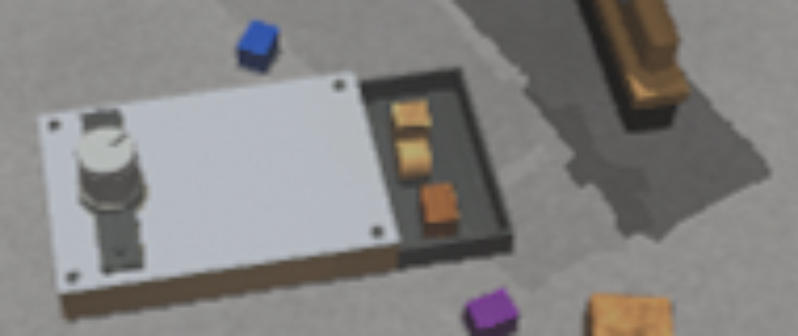

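All three offcuts lie in the tray. Next I return the brush to its old spot.

Call:
{"method": "play_rows", "body": {"deltas": [[[-0.05, 0.07, 0.02, 0, 0, -0.04], [-0.1, 0.15, 0.05, 0, 0, -0.1], [-0.15, 0.23, 0.15, 0, 0, -0.148], [-0.177, 0.271, 0.27, 0, 0, -0.148], [-0.177, 0.271, 0.4, 0, 0, -0.148], [-0.177, 0.271, 0.5, 0, 0, -0.148], [-0.177, 0.271, 0.56, 0, 0, -0.148], [-0.177, 0.271, 0.59, 0, 0, -0.148], [-0.177, 0.271, 0.603, 0, 0, -0.148], [-0.177, 0.271, 0.608, 0, 0, -0.148], [-0.177, 0.271, 0.608, 0, 0, -0.148]]]}}

```text
time: 9.43
tcp_pos: [0.5379, 0.3648, 0.054]
tcp_rot: [-0.51, 3.098, 0.001]
contact_force: [0.0, 0.5, -2.1]
finger_gap: 0.0225
```

Run:
```python
from h import *
st=manip.get_state(); print(st["tcp_pos"],ang(st),st["contact_force"],st["torque"])
```

```text
[0.5379 0.3648 0.054 ] (np.float64(-161.3194796121172), np.float64(-0.999998720729436)) [ 0.0323  0.4723 -2.0507] [-0.0193 -0.0836  0.0264]
```

Call:
{"method": "play_rows", "body": {"deltas": [[[0, 0, 0.005, 0, 0, 0], [0, 0, 0.008, 0, 0, 0], [0, 0, 0.01, 0, 0, 0], [0, 0, 0.01, 0, 0, 0]]]}}

```text
time: 9.77
tcp_pos: [0.5377, 0.365, 0.0521]
tcp_rot: [-0.51, 3.098, 0.001]
contact_force: [-0.8, -2.0, 5.8]
finger_gap: 0.0223
```

Brush in contact with the bench; release and rise.

Call:
{"method": "play_rows", "body": {"deltas": [[[0, 0, 0, 0, 0, 0], [0, 0, 0, 0, 0, 0], [0, 0, 0, 0, 0, 0], [0, 0, 0, 0, 0, 0], [0, 0, 0, 0, 0, 0], [0, 0, -0.05, 0, 0, 0], [0, 0, -0.2, 0, 0, 0], [0, 0, -0.4, 0, 0, 0], [0, 0, -0.6, 0, 0, 0], [0, 0, -0.7, 0, 0, 0]]], "gripper": 100}}

```text
time: 10.6
tcp_pos: [0.5384, 0.3655, 0.1969]
tcp_rot: [-0.51, 3.094, 0.003]
contact_force: [-0.6, -0.2, 0.7]
finger_gap: 0.0851
```

Run:
```python
from h import *
st=manip.get_state(); f=grab_frame("wrist"); cv2.imwrite("pics/w9.png",f["color"]); print(st["tcp_pos"],ang(st),st["q"])
plan((.57,.175,.2),198.8)
g=grab_frame("side"); cv2.imwrite("pics/d9.png",cv2.resize(g["color"][120:250,155:315],None,fx=4,fy=4))
```

```text
[0.5384 0.3655 0.1969] (np.float64(-161.29685540213703), np.float64(-0.999980673197474)) [ 0.5249  0.5444  1.3886 -0.      1.2024 -1.3723]
delta [ 0.1616 -0.9542 -0.0061  0.0013  0.0064 -0.0011] dist mm 193.55977735908905 deg 0.592374702449817
```

View pics/w9.png

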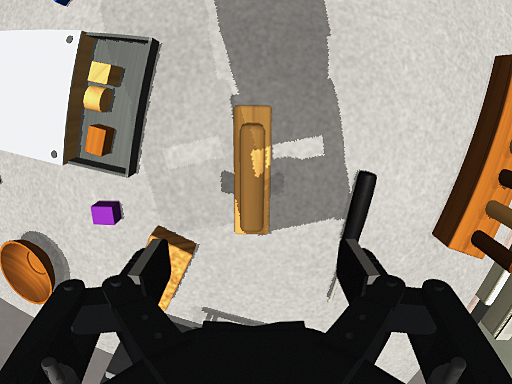

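View pics/d9.png

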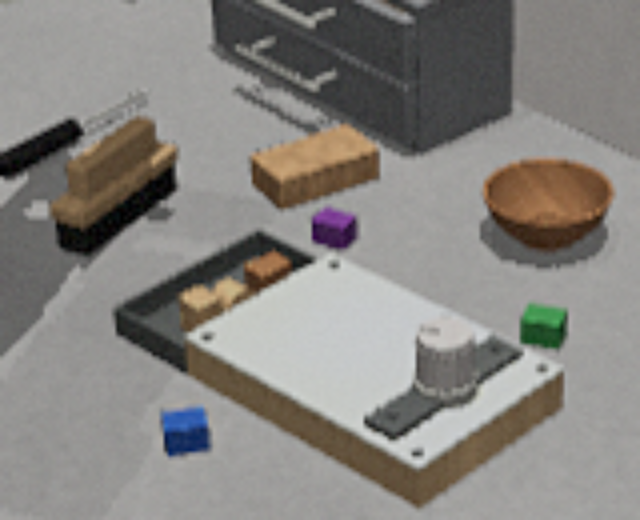

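Brush is standing upright and free. Now to the nut.

Call:
{"method": "play_rows", "body": {"deltas": [[[0.03, -0.1, 0, 0, 0, 0.01], [0.08, -0.3, 0, 0, 0, 0.03], [0.14, -0.5, 0, 0, 0, 0.05], [0.2, -0.7, 0, 0, 0, 0.07], [0.26, -0.9, 0, 0, 0, 0.09], [0.28, -0.98, 0, 0, 0, 0.097]]]}}

```text
time: 11.2
tcp_pos: [0.5464, 0.157, 0.1906]
tcp_rot: [0.267, -3.129, 0.002]
contact_force: [-0.2, 0.1, -0.3]
finger_gap: 0.0852
```

Run:
```python
from h import *
st=manip.get_state();print(st["tcp_pos"],ang(st)); plan((.544,-.015,.2),190,st=st); plan((.544,-.085,.2),190,base=((.544,-.015,.2),190))
```

```text
[0.5464 0.157  0.1906] (np.float64(-170.25506057168548), np.float64(-0.9999986616301119))
delta [ 0.1575 -0.8458 -0.0462 -0.0006 -0.0009 -0.0028] dist mm 172.3185424028592 deg 0.2717084849251429
delta [ 0.0608 -0.3447  0.      0.      0.      0.    ] dist mm 70.0 deg 0.0
```

Call:
{"method": "play_rows", "body": {"deltas": [[[0.03, -0.18, -0.04, 0, 0, 0], [0.07, -0.36, -0.04, 0, 0, 0], [0.1, -0.55, -0.04, 0, 0, 0], [0.14, -0.74, -0.04, 0, 0, 0], [0.157, -0.846, -0.046, 0, 0, -0.003]]]}}

```text
time: 11.62
tcp_pos: [0.5445, -0.0141, 0.1996]
tcp_rot: [0.278, -3.128, 0.001]
contact_force: [0.4, -0.4, 0.4]
finger_gap: 0.0854
```

Call:
{"method": "play_rows", "body": {"deltas": [[[0.03, -0.15, 0, 0, 0, 0], [0.05, -0.28, 0, 0, 0, 0], [0.061, -0.345, 0, 0, 0, 0], [0.061, -0.345, 0, 0, 0, 0], [0.061, -0.345, 0, 0, 0, 0]]]}}

```text
time: 12.03
tcp_pos: [0.5454, -0.0809, 0.1998]
tcp_rot: [0.279, -3.129, -0.001]
contact_force: [0.2, 0.6, -0.4]
finger_gap: 0.0855
```

Run:
```python
from h import *
st=manip.get_state(); f=grab_frame("wrist"); cv2.imwrite("pics/w10.png",cv2.resize(f["color"][60:320,100:420],None,fx=2.3,fy=2.3,interpolation=cv2.INTER_CUBIC)); print(st["tcp_pos"],ang(st),st["q"],st["torque"])
```

```text
[ 0.5454 -0.0809  0.1998] (np.float64(-169.8245288500239), np.float64(-0.9999996672222822)) [-0.2318  0.3652  1.6597  0.0003  1.1175 -1.9803] [ 0.0332 -0.0216  0.0261]
```

View pics/w10.png

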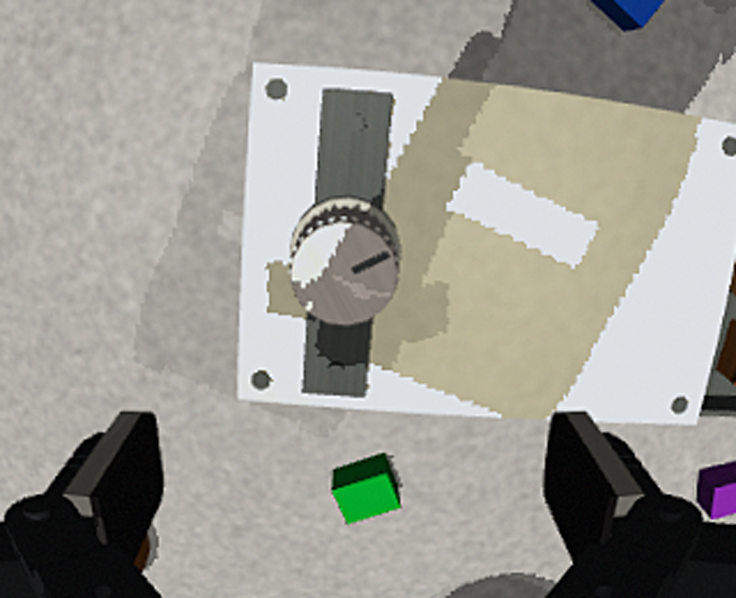

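Run:
```python
from h import *
st=manip.get_state(); f=grab_frame("wrist")
U=lambda x,y:((x+.5)/2.3-.5+100,(y+.5)/2.3-.5+60)
L=[onplane(f,U(*p),.0955,st) for p in [(345,273),(291,265),(400,265),(345,220),(345,326)]];print(np.array(L),np.mean(L[1:3],0),np.linalg.norm(L[1]-L[2]))
J=np.array([onplane(f,U(*p),.04,st) for p in [(253,62),(238,400),(697,424),(735,121)]]);print(J)
s=np.array([onplane(f,U(*p),.0955,st) for p in [(355,271),(388,256)]]);d=s[1]-s[0];print("slot",s,np.degrees(np.arctan2(d[1],d[0])))
plan((*np.mean(L[1:],0)[:2],.064),190)
```

```text
[[ 0.5411 -0.0848  0.0955]
 [ 0.5417 -0.1069  0.0955]
 [ 0.5338 -0.0635  0.0955]
 [ 0.5196 -0.0887  0.0955]
 [ 0.5633 -0.0808  0.0955]] [ 0.5377 -0.0852  0.0955] 0.0441454936287032
[[ 0.4616 -0.1436  0.04  ]
 [ 0.6324 -0.1263  0.04  ]
 [ 0.6058  0.1339  0.04  ]
 [ 0.436   0.1022  0.04  ]]
slot [[ 0.5395 -0.081   0.0955]
 [ 0.531  -0.069   0.0955]] 125.47020119198025
delta [ 0.0333 -0.02    0.6796  0.0003 -0.0003  0.0031] dist mm 136.13529154241567 deg 0.28405294650533597
```

Call:
{"method": "play_rows", "body": {"deltas": [[[0.02, -0.02, 0.15, 0, 0, 0], [0.025, -0.02, 0.3, 0, 0, 0], [0.028, -0.02, 0.42, 0, 0, 0], [0.028, -0.02, 0.52, 0, 0, 0], [0.028, -0.02, 0.6, 0, 0, 0], [0.028, -0.02, 0.65, 0, 0, 0], [0.028, -0.02, 0.675, 0, 0, 0], [0.028, -0.02, 0.689, 0, 0, 0], [0.028, -0.02, 0.689, 0, 0, 0]]]}}

```text
time: 12.88
tcp_pos: [0.541, -0.0855, 0.0625]
tcp_rot: [-0.281, 3.129, -0.0]
contact_force: [-0.1, -0.2, -0.7]
finger_gap: 0.0854
```

Run:
```python
from h import *
st=manip.get_state(); f=grab_frame("wrist"); cv2.imwrite("pics/w11.png",f["color"]); print(st["tcp_pos"],ang(st),st["q"],st["torque"],st["contact_force"])
```

```text
[ 0.541  -0.0855  0.0625] (np.float64(-169.73014091754982), np.float64(-0.9999999730976286)) [-0.2418  0.5445  1.7741  0.0001  0.8228 -1.9919] [ 0.0053 -0.0332 -0.0045] [-0.0649 -0.244  -0.7401]
```

View pics/w11.png

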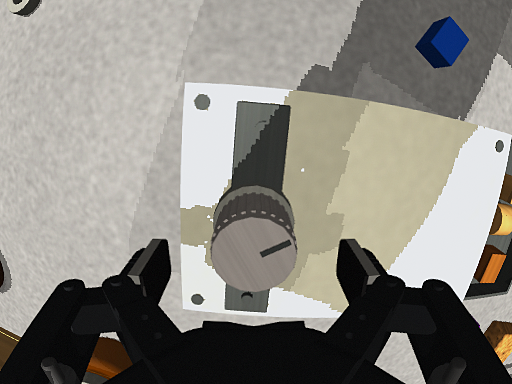

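```bash
cat > slot.py <<'E'
from h import *
E
python3 - <<'E'
from h import *
st=manip.get_state(); f=grab_frame("wrist")
L=np.array([onplane(f,p,.0955,st) for p in [(254,254),(210.5,252),(297.5,252),(254,213),(254,293)]]);print(L,L[1:].mean(0))
s=np.array([onplane(f,p,.0955,st) for p in [(262,255),(291,241)]]);d=s[1]-s[0];print("slot",s,np.degrees(np.arctan2(d[1],d[0])))
plan((L[0][0],L[0][1],.0625),190)
E
```

```text
[[ 0.5407 -0.086   0.0955]
 [ 0.5438 -0.1077  0.0955]
 [ 0.5359 -0.0646  0.0955]
 [ 0.519  -0.09    0.0955]
 [ 0.5647 -0.0816  0.0955]] [ 0.5409 -0.086   0.0955]
slot [[ 0.5406 -0.0819  0.0955]
 [ 0.5304 -0.0693  0.0955]] 128.88929928196143
delta [ 0.0031 -0.0003  0.003  -0.0003  0.0007  0.0028] dist mm 0.8605529093416411 deg 0.2628344128966337
```

Centred on the nut within 1 mm. I close the gripper.

Call:
{"method": "play_rows", "body": {"deltas": [[[0.003, 0, 0, 0, 0, 0], [0.003, 0, 0, 0, 0, 0], [0.003, 0, 0, 0, 0, 0], [0.003, 0, 0, 0, 0, 0], [0.003, 0, 0, 0, 0, 0]]], "gripper": 20}}

```text
time: 13.4
tcp_pos: [0.5404, -0.0858, 0.0631]
tcp_rot: [-0.28, 3.129, 0.0]
contact_force: [-3.7, 3.4, 8.4]
finger_gap: 0.0413
```

Run:
```python
from h import *
st=manip.get_state(); f=grab_frame("wrist"); cv2.imwrite("pics/w12.png",f["color"]); print(st)
```

```text
{'time': 13.4, 'q': array([-0.2427,  0.5426,  1.7755,  0.0005,  0.8232, -1.9925]), 'joint_velocities': array([ 0.0014,  0.0035,  0.0019, -0.0002, -0.0014,  0.    ]), 'effort': array([ -1.3282, -50.466 , -21.9538,  -0.3714,  -0.8701,   0.0001]), 'tcp_pos': array([ 0.5404, -0.0858,  0.0631]), 'tcp_rot': array([-0.2803,  3.1286,  0.0004]), 'contact_force': array([-3.6659,  3.3732,  8.4032]), 'torque': array([ 0.4748,  0.4501, -0.0341]), 'finger_gap': 0.04129106393218288}
```

View pics/w12.png

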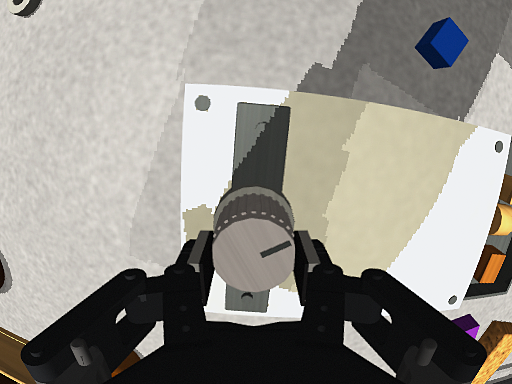

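Call:
{"method": "play_rows", "body": {"deltas": [[[0, 0, 0.0002, 0, 0, 0.03], [0, 0, 0.0006, 0, 0, 0.08], [0, 0, 0.0008, 0, 0, 0.13], [0, 0, 0.001, 0, 0, 0.18], [0, 0, 0.0013, 0, 0, 0.23], [0, 0, 0.0015, 0, 0, 0.28], [0, 0, 0.0017, 0, 0, 0.3], [0, 0, 0.0017, 0, 0, 0.3]]]}}

```text
time: 14.12
tcp_pos: [0.5404, -0.0851, 0.0628]
tcp_rot: [0.462, 3.107, 0.002]
contact_force: [-2.4, 8.4, 9.8]
finger_gap: 0.0417
```

Run:
```python
from h import *
st=manip.get_state(); f=grab_frame("wrist"); cv2.imwrite("pics/w13.png",f["color"]); print(st["tcp_pos"],ang(st),st["q"],st["torque"],st["contact_force"])
```

```text
[ 0.5404 -0.0851  0.0628] (np.float64(163.09757411623565), np.float64(-0.9999991880032653)) [-0.242   0.543   1.7758  0.0017  0.8226 -1.519 ] [ 1.2522  0.4049 -0.1129] [-2.4225  8.3832  9.8177]
```

View pics/w13.png

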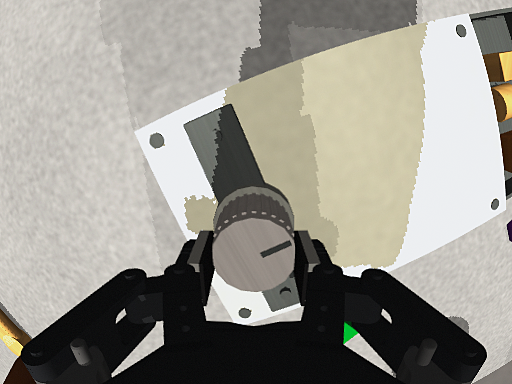

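The slot keeps its place in the picture, so the nut turns with the gripper.

Call:
{"method": "play_rows", "body": {"deltas": [[[0, 0, 0.0003, 0, 0, 0.03], [0, 0, 0.0006, 0, 0, 0.09], [0, 0, 0.001, 0, 0, 0.16], [0, 0, 0.0014, 0, 0, 0.23], [0, 0, 0.0018, 0, 0, 0.3], [0, 0, 0.0022, 0, 0, 0.37], [0, 0, 0.0026, 0, 0, 0.44], [0, 0, 0.003, 0, 0, 0.51], [0, 0, 0.0034, 0, 0, 0.58], [0, 0, 0.0038, 0, 0, 0.65], [0, 0, 0.004, 0, 0, 0.7], [0, 0, 0.004, 0, 0, 0.7]]]}}

```text
time: 15.17
tcp_pos: [0.5416, -0.0841, 0.0621]
tcp_rot: [2.021, 2.405, 0.006]
contact_force: [4.4, 16.9, 6.7]
finger_gap: 0.0413
```

```bash
cat > stt.py <<'E'
from h import *
st=manip.get_state(); print(st["tcp_pos"],ang(st),"q6",st["q"][5],"tq",st["torque"],"F",st["contact_force"],"eff6",st["effort"][5],st["finger_gap"])
E
python3 stt.py
```

```text
[ 0.5416 -0.0841  0.0621] (np.float64(99.91746203924721), np.float64(-0.9999926442276832)) q6 -0.4165650195354554 tq [ 2.6481 -0.6554 -0.0116] F [ 4.3723 16.9025  6.7209] eff6 1.3831382989883423 0.041288597868547564
```

Call:
{"method": "play_rows", "body": {"deltas": [[[0.008, 0.0035, 0, 0, 0, 0.03], [0.008, 0.0035, 0.0005, 0, 0, 0.08], [0.008, 0.0035, 0.0008, 0, 0, 0.13], [0.008, 0.0035, 0.001, 0, 0, 0.18], [0.008, 0.0035, 0.001, 0, 0, 0.2], [0.008, 0.0035, 0.001, 0, 0, 0.2]]]}}

```text
time: 15.67
tcp_pos: [0.5421, -0.0838, 0.062]
tcp_rot: [2.368, 2.062, 0.004]
contact_force: [4.0, 5.6, 5.2]
finger_gap: 0.0411
```

```bash
python3 stt.py
```

```text
[ 0.5421 -0.0838  0.062 ] (np.float64(82.10038782215392), np.float64(-0.9999940488306861)) q6 -0.10208704832059771 tq [ 0.9618 -0.5536 -0.0319] F [4.027  5.6075 5.1526] eff6 0.6185254454612732 0.041123688870261285
```

Call:
{"method": "play_rows", "body": {"deltas": [[[0.001, 0.002, 0.0003, 0, 0, 0.04], [0.001, 0.002, 0.0005, 0, 0, 0.08], [0.001, 0.002, 0.0006, 0, 0, 0.11], [0.001, 0.002, 0.0006, 0, 0, 0.11]]]}}

```text
time: 16.0
tcp_pos: [0.5425, -0.0838, 0.0619]
tcp_rot: [2.538, 1.849, 0.004]
contact_force: [2.4, 4.2, 5.6]
finger_gap: 0.0415
```

```bash
python3 stt.py
```

```text
[ 0.5425 -0.0838  0.0619] (np.float64(72.15298484945303), np.float64(-0.9999947211661427)) q6 0.07195625662331985 tq [ 0.7754 -0.4003 -0.1055] F [2.4039 4.2409 5.5714] eff6 0.7729006558656693 0.04154151436903304
```

Call:
{"method": "play_rows", "body": {"deltas": [[[0, 0, 0.0003, 0, 0, 0.04], [0, 0, 0.0005, 0, 0, 0.08], [0, 0, 0.0006, 0, 0, 0.11], [0, 0, 0.0006, 0, 0, 0.11]]]}}

```text
time: 16.33
tcp_pos: [0.5414, -0.0864, 0.0618]
tcp_rot: [2.685, 1.624, -0.002]
contact_force: [-5.1, -16.6, 9.8]
finger_gap: 0.0416
```

```bash
python3 stt.py
```

```text
[ 0.5414 -0.0864  0.0618] (np.float64(62.35136646046073), np.float64(-0.9999920282631)) q6 0.24455165325859957 tq [-2.5838  1.0549 -0.1193] F [ -5.0889 -16.5682   9.8205] eff6 0.6586513482034206 0.04164289791598131
```

Run:
```python
from h import *
st=manip.get_state(); f=grab_frame("wrist"); cv2.imwrite("pics/w14.png",f["color"])
a=cv2.imread("pics/w13.png"); cv2.imwrite("pics/w14b.png",cv2.resize(np.hstack([a[180:320,180:330],f["color"][180:320,180:330]]),None,fx=2.6,fy=2.6,interpolation=cv2.INTER_CUBIC))
```

```text
(no output)
```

View pics/w14b.png

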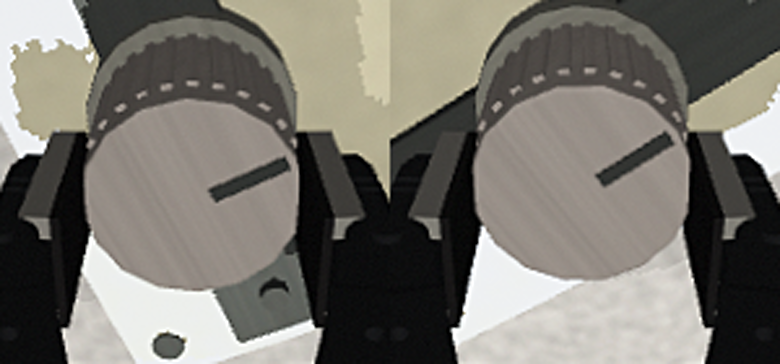

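```bash
cat > slot.py <<'E'
from h import *
import sys
def slot(im,st,f,z=.0955,cen=(254,252)):
    g=cv2.cvtColor(im,cv2.COLOR_BGR2GRAY); m=np.zeros_like(g); cv2.circle(m,cen,36,255,-1)
    w=((g<80)&(m>0)).astype(np.uint8)
    n,lab,s,c=cv2.connectedComponentsWithStats(w)
    k=[i for i in range(1,n) if s[i,4]>30]
    k=max(k,key=lambda i:s[i,4]); ys,xs=np.where(lab==k)
    P=np.array([onplane(f,(x,y),z,st)[:2] for x,y in zip(xs,ys)]); c=P.mean(0)
    u=np.linalg.svd(P-c)[2][0]
    if __name__=="__main__": print("area",s[k])
    return c,u
if __name__=="__main__":
    st=manip.get_state(); f=grab_frame("wrist")
    c,u=slot(f["color"],st,f); o=np.array([.5415,-.085])
    if u@(c-o)<0:u=-u
    print("slot abs",np.degrees(np.arctan2(u[1],u[0])),"centroid",c,"rel tool x",np.degrees(np.arctan2(u[1],u[0]))-ang(st)[0])
E
python3 slot.py
python3 - <<'E'
from h import *; from slot import slot
f=grab_frame("wrist")
for n,p,rv in [("w12",[.5404,-.0858,.0631],190.26),("w13",[.5404,-.0851,.0628],163.10)]:
    im=cv2.imread(f"pics/{n}.png"); st=dict(tcp_pos=np.array(p),tcp_rot=R.from_matrix(Rx(rv)).as_rotvec())
    c,u=slot(im,st,f); a=np.degrees(np.arctan2(u[1],u[0])); print(n,a,a-rv,c)
E
```

```text
area [259 232  28  20 161]
slot abs 7.886838463326056 centroid [ 0.553  -0.0848] rel tool x -54.54823112392236
w12 -53.21851484580829 -243.4785148458083 [ 0.5366 -0.0754]
w13 -80.7404425504031 -243.8404425504031 [ 0.5415 -0.074 ]
```

The slot turned about 119° in all, against 128° for the tool. It now lags in the grip, so the nut seems seated at about 2.07 rad. The grip has crept sideways, so I reopen, recentre and press once more to confirm the stop.

Call:
{"method": "play_rows", "body": {"deltas": [[[0, 0, 0, 0, 0, 0], [0, 0, 0, 0, 0, 0], [0, 0, 0, 0, 0, 0], [0, 0, 0, 0, 0, 0]]], "gripper": 80}}

```text
time: 16.82
tcp_pos: [0.541, -0.084, 0.0607]
tcp_rot: [-2.686, -1.628, 0.0]
contact_force: [1.1, 0.6, -0.7]
finger_gap: 0.0678
```

```bash
python3 stt.py; python3 slot.py
python3 - <<'E'
from h import *
f=grab_frame("wrist"); cv2.imwrite("pics/w15.png",cv2.resize(f["color"][160:330,160:350],None,fx=4,fy=3.5,interpolation=cv2.INTER_CUBIC))
plan((.543,-.085,.0615),62.4)
E
```

```text
[ 0.541  -0.084   0.0607] (np.float64(62.447436305656566), np.float64(-0.999999975744327)) q6 0.24167571760263246 tq [-0.0504 -0.0465 -0.019 ] F [ 1.1056  0.5593 -0.7045] eff6 0.00011401532901800238 0.06777935047459302
area [262 237  27  19 159]
slot abs 7.690051488018259 centroid [ 0.5529 -0.0848] rel tool x -54.75738481763831
delta [-0.0001  0.011  -0.0042 -0.0001 -0.      0.0006] dist mm 2.3574265400868697 deg 0.05668323314865853
```

View pics/w15.png

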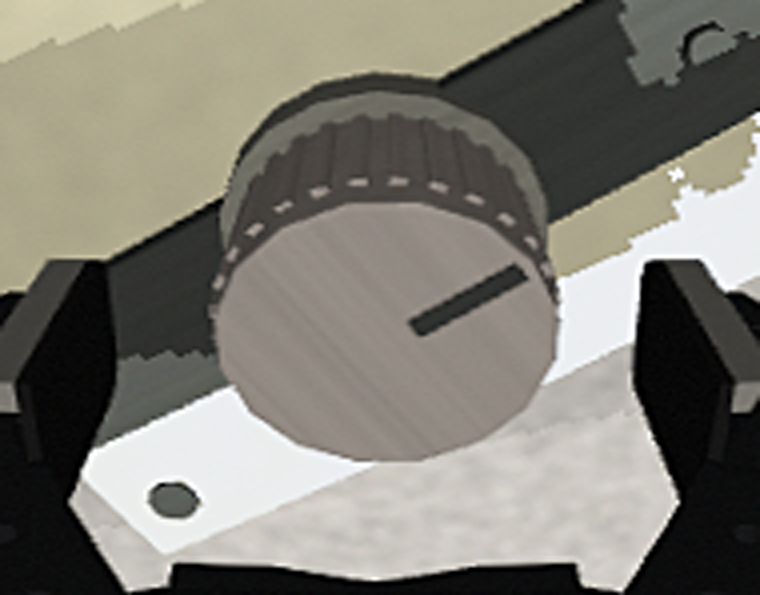

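Run:
```python
from h import *
st=manip.get_state(); f=grab_frame("wrist")
L=np.array([onplane(f,p,.094,st) for p in [(256.6-.4,254.2),(213,254),(299.6,254),(256.2,217),(256.2,291.6)]]);print(L,L[1:].mean(0))
```

```text
[[ 0.5423 -0.0852  0.094 ]
 [ 0.523  -0.0753  0.094 ]
 [ 0.5617 -0.0954  0.094 ]
 [ 0.5515 -0.0673  0.094 ]
 [ 0.5317 -0.1058  0.094 ]] [ 0.542 -0.086  0.094]
```

Call:
{"method": "play_rows", "body": {"deltas": [[[-0.003, 0.007, 0, 0, 0, 0], [-0.003, 0.007, 0, 0, 0, 0], [-0.003, 0.007, 0, 0, 0, 0]]]}}

```text
time: 17.22
tcp_pos: [0.5421, -0.0854, 0.0607]
tcp_rot: [-2.687, -1.628, 0.0]
contact_force: [-0.3, -0.2, -0.7]
finger_gap: 0.0686
```

Call:
{"method": "play_rows", "body": {"deltas": [[[0, 0, 0, 0, 0, 0], [0, 0, 0, 0, 0, 0], [0, 0, 0, 0, 0, 0], [0, 0, 0, 0, 0, 0], [0, 0, 0, 0, 0, 0]]], "gripper": 20}}

```text
time: 17.63
tcp_pos: [0.542, -0.0853, 0.0611]
tcp_rot: [2.687, 1.628, 0.0]
contact_force: [-2.2, -0.1, 6.1]
finger_gap: 0.0415
```

```bash
python3 stt.py; python3 slot.py
```

```text
[ 0.542  -0.0853  0.0611] (np.float64(62.44334142917126), np.float64(-0.9999999955181015)) q6 0.24001391632677196 tq [ 0.1001  0.432  -0.0736] F [-2.2101 -0.0813  6.1095] eff6 -0.00217260567296762 0.041457236440902656
area [259 234  29  20 168]
slot abs 7.889515957077861 centroid [ 0.5535 -0.0847] rel tool x -54.5538254720934
```

Well centred, with about 2 N sideways. I turn 6° clockwise to test the stop.

Call:
{"method": "play_rows", "body": {"deltas": [[[0, 0, 0, 0, 0, 0.02], [0, 0, 0, 0, 0, 0.04], [0, 0, 0, 0, 0, 0.06], [0, 0, 0, 0, 0, 0.07], [0, 0, 0, 0, 0, 0.07]]]}}

```text
time: 18.1
tcp_pos: [0.5413, -0.0864, 0.0611]
tcp_rot: [2.771, 1.478, -0.003]
contact_force: [-4.8, -7.8, 8.3]
finger_gap: 0.0414
```

```bash
python3 stt.py; python3 slot.py
```

```text
[ 0.5413 -0.0864  0.0611] (np.float64(56.14793567770275), np.float64(-0.9999973768038389)) q6 0.3505840051906631 tq [-1.427   1.1929  0.2291] F [-4.785  -7.8145  8.2932] eff6 0.5947972275316715 0.041390000016014214
area [259 230  27  21 167]
slot abs 5.688732985368 centroid [ 0.5534 -0.0851] rel tool x -50.45920269233475
```

Call:
{"method": "play_rows", "body": {"deltas": [[[-0.003, 0, 0, 0, 0, 0.02], [-0.004, 0, 0, 0, 0, 0.04], [-0.004, 0, 0, 0, 0, 0.06], [-0.004, 0, 0, 0, 0, 0.07], [-0.004, 0, 0, 0, 0, 0.07]]]}}

```text
time: 18.57
tcp_pos: [0.5401, -0.0876, 0.0611]
tcp_rot: [2.847, 1.326, -0.007]
contact_force: [-10.7, -12.4, 10.4]
finger_gap: 0.0414
```

```bash
python3 stt.py; python3 slot.py;python3 - <<'E'
from h import *
f=grab_frame("wrist"); cv2.imwrite("pics/w16.png",cv2.resize(f["color"][160:330,160:350],None,fx=4,fy=3.5,interpolation=cv2.INTER_CUBIC))
E
```

```text
[ 0.5401 -0.0876  0.0611] (np.float64(49.96329711813856), np.float64(-0.9999907149940441)) q6 0.45795029718616675 tq [-1.9912  1.902   1.2341] F [-10.7372 -12.4024  10.4436] eff6 1.5764617547392845 0.041353274320654866
area [258 226  24  22 162]
slot abs 5.902776169428442 centroid [ 0.5529 -0.0852] rel tool x -44.06052094871012
```

View pics/w16.png

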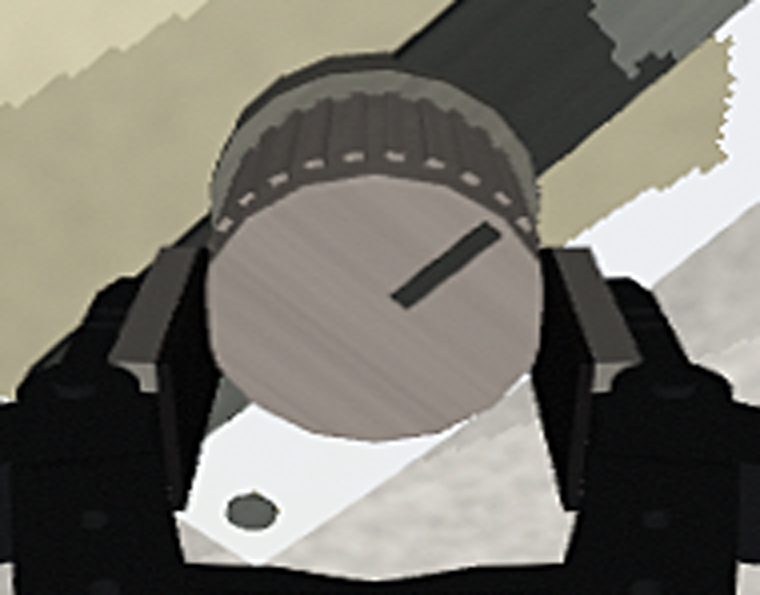

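The slot held at about 5.8° while the tool turned 6° more, and the torque rose to 1.2 N m. The stop is confirmed. I open, recentre, regrip and back off.

Call:
{"method": "play_rows", "body": {"deltas": [[[0, 0, 0, 0, 0, 0], [0, 0, 0, 0, 0, 0], [0, 0, 0, 0, 0, 0], [0, 0, 0, 0, 0, 0]]], "gripper": 80}}

```text
time: 19.0
tcp_pos: [0.5417, -0.0858, 0.0607]
tcp_rot: [-2.849, -1.324, -0.0]
contact_force: [-0.9, -0.2, 0.6]
finger_gap: 0.0682
```

```bash
python3 stt.py; python3 slot.py; python3 -c "
from h import *
plan((.5422,-.0850,.0607),50)"
```

```text
[ 0.5417 -0.0858  0.0607] (np.float64(49.84167716222371), np.float64(-0.999999976068527)) q6 0.4586028545527771 tq [0.0143 0.017  0.0751] F [-0.8681 -0.1944  0.5583] eff6 0.0007727141201030463 0.06820802755601814
area [258 228  26  24 178]
slot abs 6.3949294845872755 centroid [ 0.5537 -0.085 ] rel tool x -43.44674767763644
delta [ 0.005  -0.0008 -0.0002 -0.     -0.0001 -0.0017] dist mm 1.0210223715939888 deg 0.15162575310832865
```

Call:
{"method": "play_rows", "body": {"deltas": [[[0.005, -0.001, 0, 0, 0, 0], [0.005, -0.001, 0, 0, 0, 0], [0.005, -0.001, 0, 0, 0, 0], [0.005, -0.001, 0, 0, 0, 0], [0.005, -0.001, 0, 0, 0, 0], [0.005, -0.001, 0, 0, 0, 0]]], "gripper": 20}}

```text
time: 19.55
tcp_pos: [0.5424, -0.085, 0.0612]
tcp_rot: [2.849, 1.324, 0.001]
contact_force: [-0.6, 0.6, 6.1]
finger_gap: 0.0417
```

```bash
python3 stt.py; python3 slot.py
```

```text
[ 0.5424 -0.085   0.0612] (np.float64(49.84824316371873), np.float64(-0.9999997845789037)) q6 0.46031374575847356 tq [ 0.1339  0.2459 -0.0029] F [-0.6176  0.6106  6.1339] eff6 0.008764324884396046 0.041650489997184806
area [258 229  26  25 179]
slot abs 5.782839895529729 centroid [ 0.5538 -0.085 ] rel tool x -44.065403268189
```

Call:
{"method": "play_rows", "body": {"deltas": [[[0, 0, -0.0002, 0, 0, -0.03], [0, 0, -0.0005, 0, 0, -0.08], [0, 0, -0.0008, 0, 0, -0.14], [0, 0, -0.001, 0, 0, -0.2], [0, 0, -0.0013, 0, 0, -0.26], [0, 0, -0.0016, 0, 0, -0.32], [0, 0, -0.002, 0, 0, -0.38], [0, 0, -0.0022, 0, 0, -0.44], [0, 0, -0.0025, 0, 0, -0.48], [0, 0, -0.0025, 0, 0, -0.5], [0, 0, -0.0025, 0, 0, -0.5]]]}}

```text
time: 20.52
tcp_pos: [0.542, -0.085, 0.0617]
tcp_rot: [-2.123, -2.316, -0.0]
contact_force: [-3.5, 0.9, 7.0]
finger_gap: 0.0414
```

```bash
python3 stt.py; python3 slot.py
```

```text
[ 0.542  -0.085   0.0617] (np.float64(94.97131309150691), np.float64(-0.9999999832008973)) q6 -0.3272458522165381 tq [0.176  0.5048 0.0848] F [-3.4794  0.8709  6.9681] eff6 -0.5799506977200508 0.04144263080175087
area [258 229  26  25 177]
slot abs 51.208220382836195 centroid [ 0.5495 -0.077 ] rel tool x -43.76309270867072
```

Call:
{"method": "play_rows", "body": {"deltas": [[[0, 0, -0.0002, 0, 0, -0.03], [0, 0, -0.0005, 0, 0, -0.08], [0, 0, -0.0008, 0, 0, -0.14], [0, 0, -0.001, 0, 0, -0.2], [0, 0, -0.0013, 0, 0, -0.26], [0, 0, -0.0016, 0, 0, -0.32], [0, 0, -0.002, 0, 0, -0.38], [0, 0, -0.0022, 0, 0, -0.44], [0, 0, -0.0025, 0, 0, -0.48], [0, 0, -0.0025, 0, 0, -0.5], [0, 0, -0.0025, 0, 0, -0.5]]]}}

```text
time: 21.48
tcp_pos: [0.5417, -0.0851, 0.0621]
tcp_rot: [-1.075, -2.951, 0.0]
contact_force: [-4.5, 0.7, 7.7]
finger_gap: 0.0415
```

```bash
python3 stt.py; python3 slot.py
python3 - <<'E'
from h import *
f=grab_frame("wrist"); cv2.imwrite("pics/w17.png",f["color"])
g=grab_frame("scene"); cv2.imwrite("pics/s17.png",cv2.resize(g["color"][120:280,80:420],None,fx=2.3,fy=2.3))
E
```

```text
[ 0.5417 -0.0851  0.0621] (np.float64(139.97493095515605), np.float64(-0.9999996808898052)) q6 -1.1126420321267179 tq [-0.03    0.7816  0.1043] F [-4.5169  0.7099  7.6599] eff6 -0.5801676772534847 0.04147621906232556
area [257 229  27  24 179]
slot abs 96.23609807057558 centroid [ 0.5409 -0.0743] rel tool x -43.738832884580475
```

View pics/w17.png

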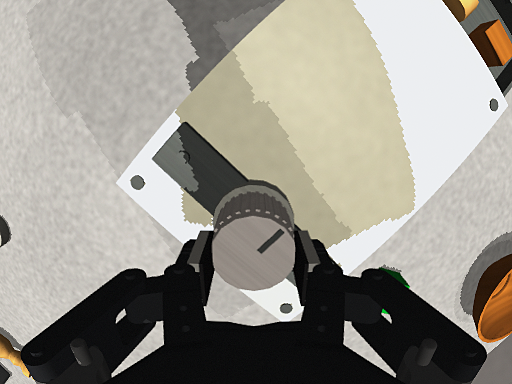

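View pics/s17.png

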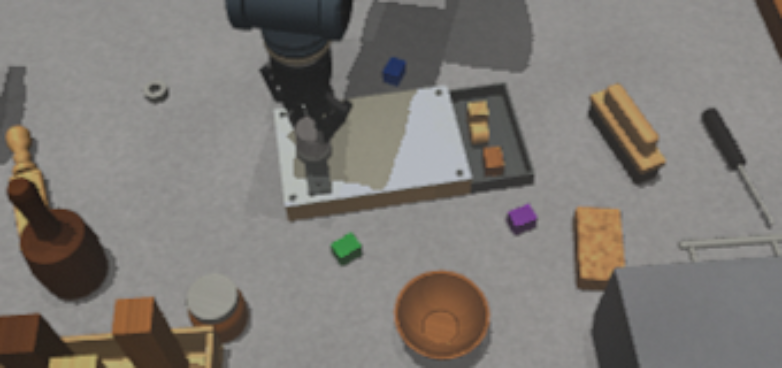

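The nut is backed off about 90.4° by its slot and still gripped. The offcuts are in the tray and the brush is standing. I hand in.

```bash
python3 -c "
from cell import manip
print(manip.hand_in())"
```

```text
the job is handed in; nothing more can be done
None
```

The job is done and handed in at about 21.5 s of the 64 s allowed. The hand-in reports no verdict.

- **Sweeping:** I swept the three offcuts into the chip tray with the brush. The wrist, scene and side pictures all show them lying in the tray.
- **Brush:** I stood it back upright on its old spot and let go. The pictures show it standing free.
- **Screwing down:** I turned the nut clockwise until it bottomed out, about 121° by its slot. In a second press the slot held at about 5.8° while the tool turned 6° more. The torque rose to about 1.2 N m.
- **Backing off:** I then turned it 90° counter-clockwise. The slot reads 96.2° against 5.8° at the stop, so about 90.4°. The arm is still gripping the nut there, with under 10 N on the wrist.

**Slips and doubts:**
- The pads slipped on the nut at the stop, with sideways force up to about 17 N. I recentred and regripped twice because of that.
- In the first stop test the nut still moved about 2° before it seated.
- Single slot readings scatter by about half a degree.
- I did not measure the bystanders one by one. In the last scene picture those in view look unmoved.

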